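Stir the bead bath and take its temperature at the boss

ROBOT

A 6-joint arm with a two-finger parallel gripper is mounted at the origin on a cart in front of the work surface, level with it; the furniture and walls round the work are solid. World frame = base frame: x ahead of the robot, y to its left, z up, the work surface at z = 0. Lengths are in m, angles in rad, forces in N, time in s.
With the tool pointing down it reaches from about 0.35 to 0.85 m from the base axis. Payload 8.1 kg.
Tool frame: the origin (TCP) lies on the mounting face of the last link; the fingertips stand r.tips_ahead ahead of it and the grasp point (between the pads) lies 155 mm ahead of it (r.tips_ahead is the distance from the TCP to the fingertips, in m); z points along the fingers, y is the line along which they close (so a half turn about z gives the same grasp; the last joint's range is limited). The gripper opens to 85 mm and grips with 20 to 120 N. Pads are 22 mm wide; open, the fingers measure 114 mm over their backs; the gripper's body (76 mm by 85 mm) begins 54 mm behind the grasp point. The pads swing forward as they close: fully open they stand 13 mm farther back than shut.
Start: joints at [-1.355, 0.13, 1.488, -0, 1.523, -0.085], TCP at [0.178, -0.573, 0.405] pointing down, gripper open.
Joint ranges: [-2.96, 2.96], [-0.89, 2.26], [0.02, 2.5], [-1.34, 4.48], [0, 2.73], [-2.66, 2.66]. Speed limits (rad/s): [2.39, 2.39, 2.79, 3.14, 3.14, 3.14].

INTERFACE

Orientations are given as a unit quaternion [x, y, z, w].
In Python, from bench import r, hand, snapshot, job, readout gives the robot as it stands. Calls block until the motion is done:
- r.move_pose(position, orientation): joint-space move of the TCP to a pose.
- r.move_straight(position, max_speed=0.15, rot=None): straight line of the TCP; rot=None keeps the orientation; max_speed is the mean speed in m/s.
- r.goto_joints(angles): joint-space move.
- hand.release() and hand.clamp(grip_force=None): open the fingers fully, or close them until they stop; grip_force is the grip in N (None keeps the last).
- r.dwell(seconds).
- r.solve_ik(position, orientation): joint angles nearest the present ones, or None.
- snapshot(name): name is "side" or "top" or "wrist"; returns a dict with "image" (384x512x3 uint8, blue, green, red), "fovy" (degrees; the focal length in pixels is half the picture's height over the tangent of half this angle, whatever the lens; pixels are square), "cx", "cy" (the principal point, pixels), "D" ([k1, k2, p1, p2, k3] as OpenCV has them; the pictures are not rectified), "R" (3x3) and "t" (3): a world point X has camera coordinates R X + t. Camera axes: x right, y down, z forward; pixel columns grow to the right and rows downward; lengths in m; the calibration is good to about 2 mm. A picture is of the moment at which its call begins. There is no depth.
A pose or a line that the arm cannot do raises r.PlanningError and nothing moves.
- job.close_job(): hands the job in; it is judged then, once.
Readings, each from a call of its own:
- readout.read_time(): time.
- readout.read_qpos(): joint angles.
- readout.read_qd(): joint speeds.
- readout.read_tau(): joint torques, N m.
- readout.read_tcp_pos(): TCP position.
- readout.read_orientation(): TCP orientation.
- readout.read_wrist_force(): force on the tool from outside, world axes, zero at the start.
- readout.read_ft_torque(): the same for the moment, N m.
- readout.read_gripper_width(): opening from 0.0 (shut) to 1.0 (fully open).
- readout.read_grip_force(): force on a finger pad.
Only numpy, scipy, OpenCV 4.12 (cv2) and the standard library are available. Lean on these libraries where they do the work, as an engineer would, in place of code of your own. Each camera call takes 0.05 s, during which the arm holds its last target. There are 200 camera calls.

TASK

Lift the contact thermometer out of its rest and, with its stem, stir the metal beads in the bead bath well round (a couple of turns should do) so that every one of them is shifted clear of where it lay and the bath is evenly warm, without knocking any out. Then stand the stem's tip in the recess on top of the boss in the middle of the bath, upright, and press lightly so that the sprung stem goes about halfway into the handle, not to its stop. Finish while still holding it there steadily for the reading, and leave the dish, cup and bottle nearby alone.

Things in the scene. Friction and masses are not known exactly. Their poses are not given: they have to be found in the camera images.
- bath: Bead bath, fixed: white housing 194 (x) x 154 mm, 90 mm high, round open steel well in its top, grey control strip along its -x side. Origin: centre of the underside, z up. The well's axis lies 20 mm from the origin toward +x; inner radius 42 mm, rim 94 mm above the bench with a flange of radius 54 mm, flat floor 40 mm above the bench.
- boss_spot (a point): The spot for the reading: centre of the bottom of a flat recess, 20 mm across and 4 mm deep, in the top of the round steel boss (32 mm across) that stands in the middle of the well. The boss's rim is 60 mm above the bench, this point 56 mm.
- well_floor (a point): Point on the well's axis at the height of its floor, 40 mm above the bench (inside the boss).
- probe: Contact thermometer, 0.11 kg, parked upright, stem down. Origin: underside of its black guard disc (32 mm across), which sits on the rest's top; z up. Grey flat handle above: 34 (x) x 22 (y) mm, from 4 to 78 mm over the origin, end button to 83; grip across the 22 mm, about 55 mm up. Below: nose 16 mm across, 12 mm long, then a sprung steel stem 6 mm across.
- probe_tip (a point): Lowest point of the thermometer's round-ended stem; 102 mm below the thermometer's origin while the stem is fully out.
- stem (a joint): How far the stem is pushed up into the handle: 0 fully out (as at rest), 0.009 m fully in against the stop. The spring gives about 1 N at the start of travel, 0.4 N more for each further mm, 4.6 N at the stop.
- rest: The thermometer's rest, fixed: round foot 84 mm across, upright tube 28 mm across with a black collar 34 mm across, 126 mm high in all, bore 20 mm across. Origin: centre of the underside. The stem hangs free in it; lift the thermometer straight up by at least 110 mm to clear it.
- bead0: A loose aluminium heat-transfer bead, a ball 20 mm across, 12 g (origin: its middle), lying on the floor of the well; six of them lie round the boss in a single layer. The gap between boss and wall is 26 mm, so the stem led round midway, 29 mm from the axis, pushes them all along; they are smooth and roll and slide easily.
- bead1: A loose aluminium heat-transfer bead, a ball 20 mm across, 12 g (origin: its middle), lying on the floor of the well.
- bead2: A loose aluminium heat-transfer bead, a ball 20 mm across, 12 g (origin: its middle), lying on the floor of the well.
- bead3: A loose aluminium heat-transfer bead, a ball 20 mm across, 12 g (origin: its middle), lying on the floor of the well.
- bead4: A loose aluminium heat-transfer bead, a ball 20 mm across, 12 g (origin: its middle), lying on the floor of the well.
- bead5: A loose aluminium heat-transfer bead, a ball 20 mm across, 12 g (origin: its middle), lying on the floor of the well.
- petri_0: Bystander: culture dish with lid, 59 mm across, 15 mm high; origin at the centre of its underside.
- specimen_cup_0: Bystander: lidded specimen cup, 65 mm across, 68 mm high; origin at the centre of its underside.
- stain_a: Bystander: brown dropper bottle, 45 mm across, 120 mm high; origin at the centre of its underside.
Not all that is in view belongs to the job. Leave any orange look-alike of the probe alone.

How it is judged:
On the way, in this order (a step that is already met when the one before it is completed fails the run):
1. The thermometer is lifted clear of its rest in the fingers (height (world z) of probe_tip above 0.128 m and contact force between the fingers and probe above 2 N), for 0.1 s.
2. With the stem down among the beads (tip less than 13 mm above the well's floor) every bead lies at least 15 mm from where it started (contact force between the fingers and probe above 2 N and z of probe_tip in the frame of well_floor below 0.013 m and horizontal distance between probe_tip and well_floor below 0.042 m and distance of each of bead0, bead1, bead2, bead3, bead4, bead5 from where it was at the start of the episode above 0.015 m), for 0.1 s.
At the end, for the whole second after the job is handed in: Fingers hold the thermometer still, upright within 7 degrees, clear of its rest; tip on the bottom of the boss's recess (7.5 mm from centre, 2 mm in height), stem pushed 2 to 7.5 of its 9 mm into the handle, pressing 1 to 7 N; all beads in the well (contact force between the fingers and probe above 2 N and horizontal distance between probe_tip and boss_spot below 0.0075 m and z of probe_tip in the frame of boss_spot between -0.002 and 0.002 m and angle between probe's own z axis and vertical below 0.12 rad and value of joint stem between 0.002 and 0.0075 m and contact force between probe and bath between 1 and 7 N and contact force between probe and rest below 0.1 N and linear speed of probe below 0.02 m/s and horizontal distance between each of bead0, bead1, bead2, bead3, bead4, bead5 and well_floor below 0.046 m and height (world z) of each of bead0, bead1, bead2, bead3, bead4, bead5 below 0.09 m); the arm keeps its last pose, push and grip.
It fails at once if A bead leaves the well (horizontal distance between any of bead0, bead1, bead2, bead3, bead4, bead5 and well_floor above 0.06 m).
It fails at once if The fingers themselves push the beads about (contact force between the fingers and bead0 above 1 N or contact force between the fingers and bead1 above 1 N or contact force between the fingers and bead2 above 1 N or contact force between the fingers and bead3 above 1 N or contact force between the fingers and bead4 above 1 N or contact force between the fingers and bead5 above 1 N).
It fails at once if The thermometer is driven hard (over 30 N) against the bath (contact force between probe and bath above 30 N).
It fails at once if A bystander (dish, cup, bottle) is shifted by more than 20 mm (distance of any of petri_0, specimen_cup_0, stain_a from where it was at the start of the episode above 0.02 m).
It also fails if it takes over 67 s, if anything falls off the work surface, if the arm or the gripper's body presses on something with over 40 N, if the wrist force passes 120 N, or if a joint passes its speed limit or range.

## Working session

There is one attempt and no reset: what is moved stays moved. The work goes in short steps, each a Python script; the robot and the scene stay as the last script left them, time stands still between calls to the robot, and variables do not carry over. Pictures are saved under pics/ and viewed, at most 10 in all, crops included, and the job is handed in when it is done.

```bash
mkdir -p pics; ls
cat > h.py <<'E'
import numpy as np, cv2, pickle
from bench import r, hand, snapshot, job, readout
def snap(n,f):
    s=snapshot(n); cv2.imwrite('pics/%s.png'%f,s['image']); pickle.dump(s,open('pics/%s.pkl'%f,'wb')); return s
def load(f): return pickle.load(open('pics/%s.pkl'%f,'rb'))
def K(s):
    f=s['image'].shape[0]/2/np.tan(np.radians(s['fovy'])/2); return np.array([[f,0,s['cx']],[0,f,s['cy']],[0,0,1.]])
def ray(s,p):
    R=np.array(s['R']);t=np.array(s['t']); q=cv2.undistortPoints(np.array([[p]],float),K(s),np.array(s['D'],float))[0,0]
    return -R.T@t, R.T@np.array([q[0],q[1],1.])
def atz(s,p,z):
    c,d=ray(s,p); return c+d*(z-c[2])/d[2]
def proj(s,X):
    return cv2.projectPoints(np.array(X,float).reshape(-1,3),cv2.Rodrigues(np.array(s['R'],float))[0],np.array(s['t'],float),K(s),np.array(s['D'],float))[0][:,0]
E
python3 - <<'E'
from h import *
a=snap('top','top0')['image'];b=snap('side','side0')['image']
print(readout.read_time(),readout.read_orientation(),r.tips_ahead)
E
```

```text
pics
0.1 [ 9.88706631e-01  1.49861665e-01 -6.51924702e-05 -8.21888573e-04] 0.1734
```

View pics/top0.png

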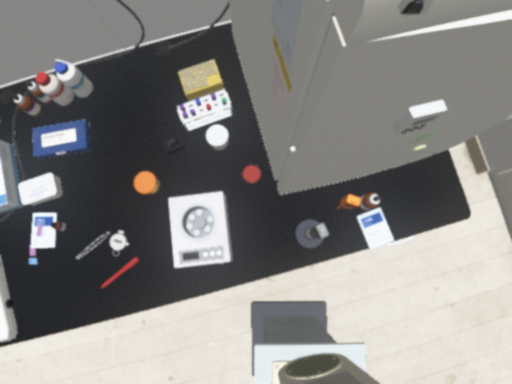

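View pics/side0.png

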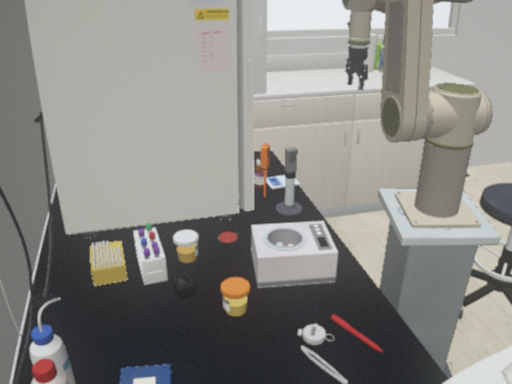

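Candidates for the probe: the grey handle in a rest with a round foot (top 315,232; side 290,165), and the orange look-alike (top 355,201; side 265,160). By the description I choose the grey one. Next I'll localise everything and check close crops.

Run:
```python
from h import *
s=load('top0');d=load('side0')
for n,x in(('top',s),('side',d)):
    c,v=ray(x,(256,192)); print(n,'cam',c.round(3),'axis',np.array(x['R'])[2].round(3),K(x)[0,0])
for n,p,z in [('probe',(320,230),.2),('foot',(309,234),.006),('orange',(352,201),.1),('well',(199,221),.094),('petri?',(252,174),.015),('corner',(279,193),0.),('cup',(146,182),.068),('b1',(169,197),.09),('b2',(225,192),.09),('b3',(231,262),.09),('b4',(175,268),.09),('redc',(252,174),.015)]:
    print(n,p,atz(s,p,z).round(3))
def crop(s,x,y,w,h,k): return cv2.resize(s['image'][y:y+h,x:x+w],None,fx=k,fy=k,interpolation=cv2.INTER_CUBIC)
a=crop(s,160,180,100,100,4);b=crop(s,290,185,100,100,4)
c=crop(d,240,130,100,100,4);e=crop(d,245,210,100,100,4)
cv2.imwrite('pics/c1.png',cv2.resize(np.vstack([np.hstack([a,b]),np.hstack([c,e])]),(600,600)))
```

```text
top cam [0.429 0.15  1.03 ] axis [ 0.154  0.013 -0.988] 348.21701067863074
side cam [0.563 1.316 0.724] axis [-0.001 -0.89  -0.456] 482.1004389104478
probe (320, 230) [ 0.468 -0.002  0.2  ]
foot (309, 234) [ 0.466 -0.005  0.006]
orange (352, 201) [ 0.55 -0.11  0.1 ]
well (199, 221) [0.5   0.304 0.094]
petri? (252, 174) [0.645 0.161 0.015]
corner (279, 193) [0.589 0.081 0.   ]
cup (146, 182) [0.613 0.462 0.068]
b1 (169, 197) [0.566 0.389 0.09 ]
b2 (225, 192) [0.579 0.234 0.09 ]
b3 (231, 262) [0.39  0.217 0.09 ]
b4 (175, 268) [0.375 0.367 0.09 ]
redc (252, 174) [0.645 0.161 0.015]
```

View pics/c1.png

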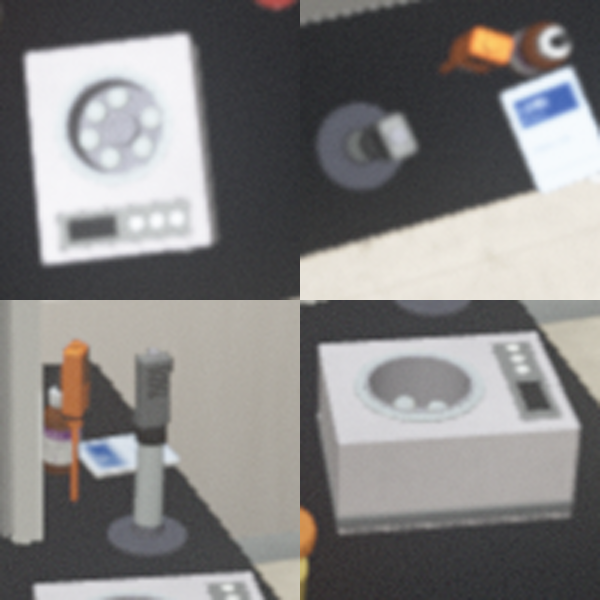

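The top-left crop shows the bath with boss and six beads; the top-right and bottom-left crops show the grey probe upright in its rest. The orange one stands elsewhere, by the brown bottle. Next: cabinet geometry, a triangulated probe position, and wrist views.

Run:
```python
from h import *
s=load('top0');d=load('side0')
print('cab base',[atz(d,p,0.).round(3) for p in [(248,208),(68,229)]])
def tri(p,q):
    c1,v1=ray(s,p);c2,v2=ray(d,q); A=np.stack([v1,-v2],1); k=np.linalg.lstsq(A,c2-c1,rcond=None)[0]
    return ((c1+v1*k[0]+c2+v2*k[1])/2).round(4), np.linalg.norm(c1+v1*k[0]-c2-v2*k[1]).round(4)
print('probe top',tri((290+98/3,185+135/3-0),(240+153/3,130+52/3)))
print('foot',atz(s,(290+58/3,185+146/3),.004), atz(d,(240+147/3,130+235/3),.004))
print('well',atz(s,(160+117/3,180+127/3),.094),atz(d,(245+120/3,210+88/3),.094))
q=readout.read_orientation()
# wrist look over the rest
from scipy.spatial.transform import Rotation as Ro
P=[.40,-.0,.44]
for yaw in (0,90,-90,180):
    qq=(Ro.from_euler('z',yaw,degrees=True)*Ro.from_quat([1,0,0,0])).as_quat()
    print(yaw,[None if (j:=r.solve_ik(p,qq)) is None else np.round(j,2) for p in ([.467,-.004,.336],[.5,.3,.36])])
```

```text
cab base [array([ 0.594, -0.012,  0.   ]), array([1.124, 0.123, 0.   ])]
probe top (array([ 0.4673, -0.0069,  0.2064]), np.float64(0.0016))
foot [ 0.46734965 -0.00600324  0.004     ] [ 0.46611166 -0.00377535  0.004     ]
well [0.49617473 0.30392689 0.094     ] [0.49663052 0.31908909 0.094     ]
0 [array([-0.12, -0.19,  1.93, -0.  ,  1.4 ,  1.45]), array([ 0.45,  0.11,  1.59, -0.  ,  1.44,  2.02])]
90 [array([-0.12, -0.19,  1.93, -0.  ,  1.4 , -0.12]), array([ 0.45,  0.11,  1.59, -0.  ,  1.44,  0.45])]
-90 [None, None]
180 [array([-0.12, -0.19,  1.93, -0.  ,  1.4 , -1.69]), array([ 0.45,  0.11,  1.59, -0.  ,  1.44, -1.12])]
```

```bash
cat >> h.py <<'E'
from scipy.spatial.transform import Rotation as Ro
def Q(yaw): return (Ro.from_euler('z',yaw,degrees=True)*Ro.from_quat([1,0,0,0])).as_quat()
E
python3 - <<'E'
from h import *
r.move_pose([.10,-.42,.50],Q(0))
r.move_pose([.44,-.006,.50],Q(90)); s=snap('wrist','w1')
c,v=ray(s,(256,192));print(c,v, np.round(s['R'],2))
r.move_pose([.45,.30,.42],Q(90)); s=snap('wrist','w2')
c,v=ray(s,(256,192));print(c,v, np.round(s['R'],2))
cv2.imwrite('pics/w12.png',cv2.resize(np.hstack([cv2.imread('pics/w1.png'),cv2.imread('pics/w2.png')]),(800,300)))
print(readout.read_time())
E
```

```text
[0.44055145 0.072159   0.46797069] [-0.01105342 -0.30457185 -0.95249201] [[ 1.   -0.    0.  ]
 [-0.   -0.95  0.31]
 [ 0.   -0.31 -0.95]]
[0.45097032 0.37792095 0.38865458] [-0.00977594 -0.30451528 -0.95252407] [[ 1.   -0.    0.  ]
 [-0.   -0.95  0.31]
 [ 0.   -0.31 -0.95]]
4.15
```

View pics/w12.png

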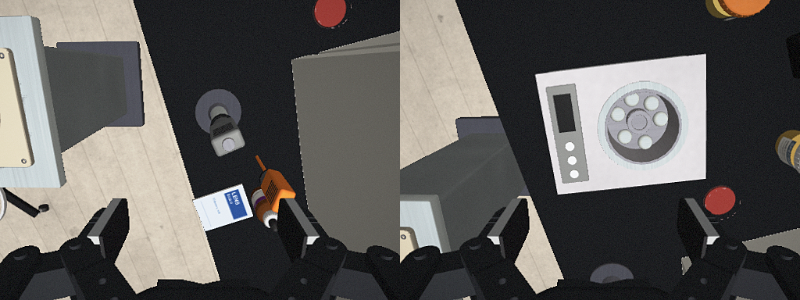

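Wrist views: the grey probe's top is at about (294,180) native, with the orange look-alike at (350,240). The second view shows the bath with the well at about (310,155) and all six beads visible. I'll enlarge both.

Run:
```python
from h import *
a=load('w1')['image'][105:205,235:335];b=load('w2')['image'][95:215,245:365]
cv2.imwrite('pics/c2.png',np.hstack([cv2.resize(a,(400,400),interpolation=2),cv2.resize(b,(400,400),interpolation=2)]))
```

```text
(no output)
```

View pics/c2.png

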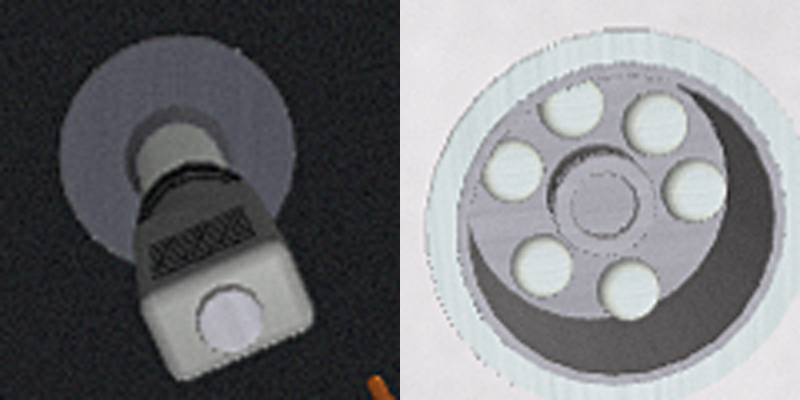

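Run:
```python
from h import *
s=load('w1');f=lambda x,y:(235+x/4-.4,105+y/4-.4)
print('button',atz(s,f(230,320),.209),'foot',atz(s,f(178,152),.004))
C=np.array([atz(s,f(*p),.204) for p in [(142,300),(280,238),(312,318),(182,380)]]);print(C.round(4),C.mean(0))
for i in range(4):
    e=C[(i+1)%4]-C[i];print(np.linalg.norm(e).round(4),np.degrees(np.arctan2(e[1],e[0])).round(1))
s=load('w2');g=lambda x,y:(245+(x-400)*.3-.35,95+y*.3-.35)
print('recess',atz(s,g(604,205),.056),'rim',atz(s,g(617,222),.094))
w=atz(s,g(604,205),.056)
for p in [(573,107),(655,124),(695,190),(630,290),(542,266),(514,170)]:
    b=atz(s,g(*p),.0515)-w; print(np.linalg.norm(b[:2]).round(4),np.degrees(np.arctan2(b[1],b[0])).round(1))
```

```text
button [ 0.46701298 -0.00439018  0.209     ] foot [ 0.46802204 -0.00343267  0.004     ]
[[ 0.4492 -0.0015  0.204 ]
 [ 0.4773  0.0115  0.204 ]
 [ 0.4846 -0.0055  0.204 ]
 [ 0.4578 -0.019   0.204 ]] [ 0.46719841 -0.00361947  0.204     ]
0.0309 25.0
0.0185 -66.7
0.03 -153.2
0.0195 116.1
recess [0.49861228 0.30985657 0.056     ] rim [0.49690603 0.31292522 0.094     ]
0.0308 108.8
0.0285 57.8
0.0289 7.5
0.0301 -70.5
0.0273 -131.6
0.0292 159.9
```

Run:
```python
from h import *
p=np.array([.4673,-.0040])
r.move_pose([*p,.45],Q(25))
r.move_straight([*p,.336],.12)
print('w0',readout.read_wrist_force())
hand.clamp(40); r.dwell(.2)
print(readout.read_tcp_pos(),readout.read_gripper_width(),readout.read_grip_force(),readout.read_wrist_force())
r.move_straight([*p,.486],.1); r.dwell(.2)
print(readout.read_tcp_pos(),readout.read_gripper_width(),readout.read_grip_force(),readout.read_wrist_force(),readout.read_time())
c=[.498,.3105]
r.move_pose([*c,.436],Q(25));
a=snap('side','s1')['image'];b=snap('wrist','w3')['image'];t=snap('top','t1')['image']
print(proj(load('s1'),[[*c,.155-.05],[*c,.207-.05]]))
a=cv2.resize(a[120:270,210:360],(400,400),interpolation=2);b=cv2.resize(b,(533,400))[:,66:466]
cv2.imwrite('pics/c3.png',np.hstack([a,b]))
```

```text
w0 [ 0.42030534 -0.30544294  0.82489734]
[ 0.46737033 -0.00401344  0.336185  ] 0.2509700333013749 43.17476212978363 [-0.36732627 -0.90037382  2.28361383]
[ 0.46725453 -0.00400414  0.48559383] 0.2559327753012266 42.87861764431 [-0.37101809 -0.52902204 -1.28566486] 9.0667
[[284.40763199 233.63993509]
 [285.03409067 215.11423245]]
```

View pics/c3.png

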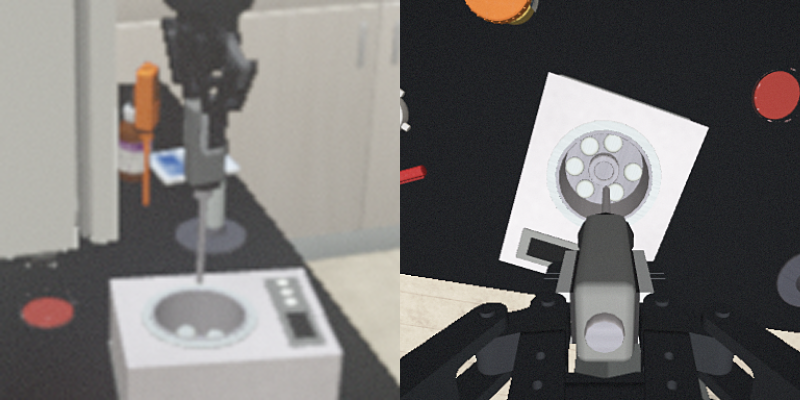

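The side crop puts the tip at (285,226.5) native, where 226.8 was predicted, so the grasp height is right and the probe is upright. Next I check the lateral offset from the wrist view, then stir.

Run:
```python
from h import *
s=load('w3');n=lambda x,y:((x-400+66)*.9606,y*.96)
print('tip',atz(s,n(605,189),.127),'boss',atz(s,n(603,171),.056),readout.read_tcp_pos())
c=np.array([.498,.3105])
P=lambda a:c+.029*np.array([np.cos(np.radians(a)),np.sin(np.radians(a))])
a0=-31.5
r.move_straight([*P(a0),.43],.1)
r.move_straight([*P(a0),.358],.06)
print('down',readout.read_wrist_force(),readout.read_tcp_pos(),readout.read_time())
m=0
for k in range(1,37):
    r.move_straight([*P(a0+k*20),.358],.06)
    f=readout.read_wrist_force(); m=max(m,np.hypot(f[0],f[1]))
    if m>15: print('force',k,f);break
print(m,k,readout.read_time(),readout.read_wrist_force())
snap('wrist','w4')
cv2.imwrite('pics/c4.png',load('w4')['image'])
```

```text
tip [0.49913148 0.30889569 0.127     ] boss [0.49762366 0.31029178 0.056     ] [0.4985899  0.30914413 0.43664747]
down [ 0.47809421 -0.17986276 -0.94805612] [0.52287663 0.29543    0.35864183] 12.2333
1.1793321411077078 36 23.6333 [ 0.2769348  -0.42525227 -0.80089316]
```

View pics/c4.png

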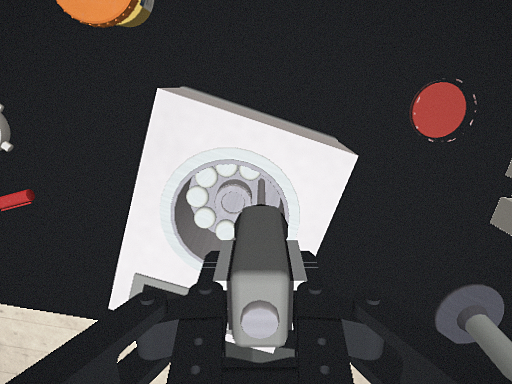

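The beads are now bunched ahead of the stem, all six in the well. The stem is back at its starting angle, so some beads may lie near their start spots. I'll go about 220° further and measure their displacement.

Run:
```python
from h import *
c=np.array([.498,.3105])
P=lambda a:c+.029*np.array([np.cos(np.radians(a)),np.sin(np.radians(a))])
a0=-31.5
for k in range(1,12): r.move_straight([*P(a0+k*20),.358],.06)
r.dwell(.3)
s=snap('wrist','w5'); print(readout.read_tcp_pos(),readout.read_time())
u,v=proj(s,[*c,.056])[0].astype(int);print(u,v)
cv2.imwrite('pics/c5.png',cv2.resize(s['image'][v-60:v+60,u-60:u+60],(480,480),interpolation=2))
```

```text
[0.46929719 0.30632519 0.35796707] 27.5167
269 151
```

View pics/c5.png

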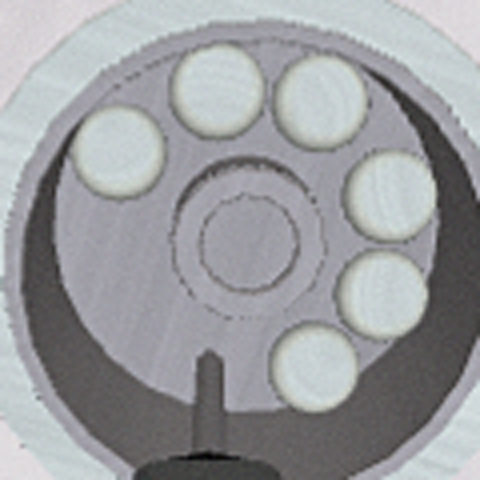

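Run:
```python
from h import *
s=load('w5');g=lambda x,y:(209+x/4-.4,91+y/4-.4)
print('recess',atz(s,g(249,243),.056),'tip',atz(s,g(209,352),.049),readout.read_tcp_pos())
s2=load('w2');g2=lambda x,y:(245+(x-400)*.3-.35,95+y*.3-.35)
I=[atz(s2,g2(*p),.0515)[:2] for p in [(573,107),(655,124),(695,190),(630,290),(542,266),(514,170)]]
N=np.array([atz(s,g(*p),.0515)[:2] for p in [(121,151),(218,91),(321,101),(390,196),(384,294),(315,366)]])
I=np.array(I); c=np.array([.498,.310])
for A in(I,N): print(np.degrees(np.arctan2(*(A-c).T[::-1])).round(0))
D=np.linalg.norm(I[:,None]-N[None],axis=2);print((D*1e3).round(0))
```

```text
recess [0.49857958 0.30996104 0.056     ] tip [0.47228236 0.30675274 0.049     ] [0.46929719 0.30632519 0.35796707]
[ 108.   57.    7.  -70. -130.  160.]
[  79.   36.   -2.  -47.  -86. -126.]
[[16. 36. 52. 60. 61. 55.]
 [12. 11. 30. 47. 57. 60.]
 [36. 15.  6. 28. 44. 56.]
 [60. 49. 35. 12.  9. 29.]
 [57. 58. 54. 39. 22.  4.]
 [39. 53. 60. 58. 50. 36.]]
```

Keeping the beads in order, each one is 56–60 mm from its start. Now to the boss.

Run:
```python
from h import *
x,y=readout.read_tcp_pos()[:2]; T=[.4976,.3098]
r.move_straight([x,y,.400],.06); r.move_straight([*T,.400],.05); r.dwell(.3)
print('free',readout.read_wrist_force(),readout.read_tcp_pos())
for z in (.372,.3675,.3655,.3635):
    r.move_straight([*T,z],.02); r.dwell(.4); print(z,readout.read_tcp_pos().round(4) if hasattr(readout.read_tcp_pos(),'round') else readout.read_tcp_pos(),np.round(readout.read_wrist_force(),2))
s=snap('wrist','w6');d=snap('side','s6');print(readout.read_time(),readout.read_grip_force())
u,v=proj(s,[*T,.056])[0].astype(int)
a=cv2.resize(s['image'][v-50:v+50,u-50:u+50],(400,400),interpolation=2)
b=cv2.resize(d['image'][150:270,225:345],(400,400),interpolation=2)
cv2.imwrite('pics/c6.png',np.hstack([a,b]));print(u,v)
```

```text
free [ 0.50523198 -0.56380937 -1.0548491 ] [0.49743694 0.30985009 0.40009032]
0.372 [0.4976 0.3098 0.372 ] [-0.44  0.53 -1.09]
0.3675 [0.4976 0.3098 0.3676] [-0.27 -0.33  0.48]
0.3655 [0.4976 0.3098 0.3656] [-0.13  0.13  1.45]
0.3635 [0.4976 0.3098 0.3635] [0.58 0.66 2.19]
33.5083 43.23690354824066
259 182
```

View pics/c6.png

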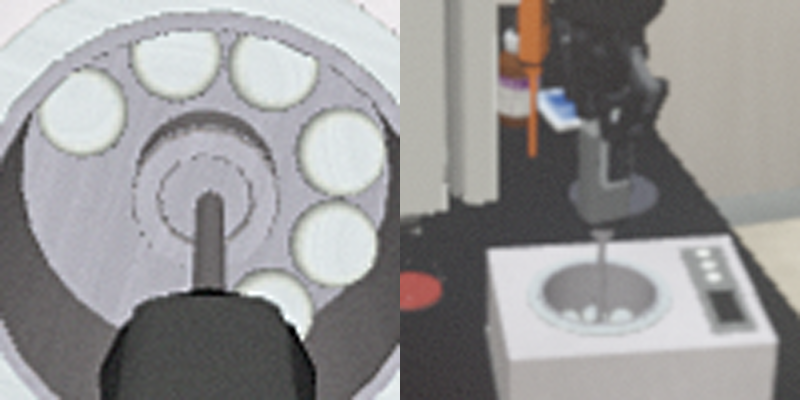

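The tip is centred in the recess and the stem is upright. The force rises 1.5 → 2.5 → 3.3 N with depth, which means about 5 mm of stem travel, so I'm handing in.

Run:
```python
from h import *
r.dwell(.3); print(readout.read_wrist_force(),readout.read_time()); print(job.close_job())
```

```text
[ 0.18667801 -0.17599949  2.19463321] 33.8083
the job is handed in; nothing more can be done
None
```

The job is handed in at about 34 s on the robot's clock. By my image measurements every bead ended 56–60 mm from its start and all six are still in the well. The thermometer is held upright in the boss recess, pressing about 3.3 N with the stem roughly 5 of 9 mm in. I kept the arm clear of the dish, cup and bottle, and no verdict came back.

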